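Clear the curing-lamp lever and hold it level

TASK

The carton left under the red lever of the white curing unit blocks it: slide it out and set it down (do not drop it) upright on the middle of the turquoise mat. Then press the sprung lever down until it is level, lined up with the green marks, and finish while still holding it there; never push it down to its bottom stop, because the lamp shines only in the level position. Leave the bottle, the tub and the clock as they stand.

Things in the scene. Friction and masses are not known exactly. Their poses are not given: they have to be found in the camera images.
- unit: White box-shaped light-curing unit fixed to the counter, 180 deep x 170 wide x 220 mm high, orange window in its front. Origin: centre of its underside, on the counter. Its own x points out of its back; the front, 90 mm from the origin, faces its own -x and carries the lever near the bottom.
- lever (a joint): Angle (rad) of the hold-to-run lever, a 22 mm wide steel bar with a red paddle at its end, sticking 130 mm out of the unit's front. 0 = released, sloping up by 0.25 rad; grows as it is pressed down; 0.25 = level, lined up with the green marks (11 mm high) on the grey plates beside its root; 0.5 = bottom stop. A spring returns it: at the paddle about 4.5 N to start it, 9 N at level, 13 N at the stop; it does not stay down by itself.
- lever_pad (a point): Centre of the top face of the red paddle (46 mm along the lever, 50 mm across, 12 mm thick), 107 mm from the hinge; the paddle's end lies 23 mm farther out. About 88 mm above the counter when released, 61 mm when the lever is level. It moves with the lever.
- lever_hinge (a point): Point on the hinge axis of the lever, 55 mm above the counter at the middle of the unit's front. The axis is horizontal, parallel to the unit's front; the lever runs from here outwards along the unit's own -x.
- carton: Cardboard carton with a blue band, 150 long (its x) x 50 wide (its y) x 62 mm high, 0.11 to 0.22 kg, closed and stiff. Origin: centre of its underside. It stands on the counter, 20 to 45 mm of one end under the lever's paddle with a few mm to spare above it; the rest sticks out away from the unit, roughly along the lever. Left there it stops the lever well before level. It must be drawn out along its length before it is lifted.
- mat: Turquoise mat fixed on the counter, 130 (its x) x 220 (its y) x 3 mm thick. Origin: centre of its underside. A steel tray of nearly the same outline lies beside it, on the side nearer to or farther from the robot.
- tray: Fixed open steel tray with instruments, 120 (its x) x 200 (its y) x 20 mm high; not where the carton goes. Origin: centre of its underside.
- rinse_bottle: Loose green bottle with a blue cap, 60 mm across, 160 mm high, to be left alone. Origin: centre of its underside.
- wipes_tub: Loose white tub with a red lid, 84 mm across, 150 mm high, to be left alone. Origin: centre of its underside.
- clock: Loose round desk clock, 84 mm across, 94 mm high, 45 mm deep, to be left alone. Origin: centre of its underside.

How it is judged:
On the way, in this order (a step that is already met when the one before it is completed fails the run):
1. the carton stands released on the mat (x of carton in the frame of mat between -0.045 and 0.045 m and y of carton in the frame of mat between -0.07 and 0.07 m and z of carton in the frame of mat between -0.002 and 0.007 m and angle between carton's own z axis and vertical below 0.1 rad and contact force between carton and the fingers below 0.3 N), for 0.3 s.
2. the lever is held level (value of joint lever between 0.18 and 0.32 rad), for 0.5 s.
At the end, for the whole second after the job is handed in: The robot keeps pressing the lever (over 3 N) so that its joint stays between 0.18 and 0.32 rad (level is 0.25), and the carton rests upright on the mat, not gripped, its centre within 45 mm of the mat's centre across and 70 mm along (all of step 1 and all of step 2 and (contact force between unit and the fingers above 3 N or contact force between unit and the arm above 3 N) and linear speed of carton below 0.02 m/s and velocity of joint lever below 0.1 rad/s); the arm keeps its last pose, push and grip.
It fails at once if the lever is pushed to its bottom stop (joint above 0.45) (value of joint lever above 0.45 rad).
It fails at once if the carton is dropped: loose in the air more than 40 mm above the counter (height (world z) of carton above 0.04 m and contact force between carton and the fingers below 0.05 N).
It fails at once if the bottle, tub or clock is moved over 30 mm or tipped (distance of any of rinse_bottle, wipes_tub, clock from where it was at the start of the episode above 0.03 m or angle between any of rinse_bottle, wipes_tub, clock's own z axis and vertical above 0.3 rad).
It also fails if it takes over 50 s, if anything falls off the work surface, if the arm or the gripper's body presses on something with over 40 N, if the wrist force passes 120 N, or if a joint passes its speed limit or range.

ROBOT

A 6-joint arm with a two-finger parallel gripper is mounted at the origin on the work surface. World frame = base frame: x ahead of the robot, y to its left, z up, the work surface at z = 0. Lengths are in m, angles in rad, forces in N, time in s.
With the tool pointing down it reaches from about 0.375 to 0.9 m from the base axis. Payload 3.1 kg.
Tool frame: the origin (TCP) lies midway between the tips of the shut fingers; the grasp point (between the pads) lies 19 mm behind it (pinch_z is the distance from the TCP to the grasp point, in m); y points along the fingers, z is the direction in which the jaws open and shut, and the axes are right-handed (so a half turn about y gives the same grasp; the last joint's range is limited). The gripper opens to 87 mm and grips with 3 to 60 N. Pads are 19 mm wide; open, the fingers measure 117 mm over their backs; the gripper's body (75 mm by 190 mm) begins 51 mm behind the grasp point.
Start: joints at [-1.466, 0.527, 1.433, -0, 1.181, -0.178], TCP at [0.174, -0.6, 0.223] pointing down, gripper open.
Joint ranges: [-3.08, 3.08], [-0.75, 2.2], [0.22, 2.44], [-1.43, 4.57], [0, 2.65], [-2.85, 2.85]. Speed limits (rad/s): [2.79, 2.79, 3.14, 3.14, 3.14, 3.14].

INTERFACE

Orientations are given as a unit quaternion [x, y, z, w].
In Python, from rig import * gives the robot as it stands.
- The arm moves only by the tool drive_tool, never from a script. Its argument "plan" is a list of rows, each a list of 7 numbers: the shift along the tool's x, y, z in mm, then the turn, a rotation vector about the tool's x, y, z in degrees, then the finger opening in mm, from 0 to 87. A call has 1 to 10 rows; each row is the pose to reach, as a shift and turn from the pose commanded when the call began, along the tool's axes at that moment; what a row does not reach only later rows make up. A row lasts 1/10 s, in which the tool goes at most 50 mm and 8.59 degrees, less where a joint would pass 70% of its speed; a pose out of reach is approached as far as the arm can. A call with a gripper value outside its range is refused whole. The fingers move at their own pace and stop on an object; "newtons" is the grip in N (left out, the last holds). Time passes only in rows, so rows that repeat a pose let the fingers close. It gives the time, the measured TCP pose, the force and the opening at its end, in the units of the state.
- get_obs(): the state, without advancing time (a new reading comes with each control period).
- camera(name): name is "scene" or "top"; returns the picture (400x640x3 uint8, blue, green, red); there is no depth.
- get_calibration(name): a dict with "fx", "fy", "cx", "cy" (pixels), "origin" and "rotation" of the camera in the world. Camera axes: x right, y down, z forward; pixel columns grow to the right and rows downward; lengths in m; the calibration is good to about 2 mm. A picture is of the moment at which its call begins. get_calibration takes no time and is no camera call.
- hand_in(): hands the job in, once; it reports no verdict.
Trained networks look in the newest picture that a camera, given by its name, has taken for a name from the list of things; names that differ only in an ending like _2 or _b are one class to them, and where a whole thing is asked for, a point or a joint stands for the part that bears it (a point fixed in the world has none). Each returns a list of dicts, best first, with "conf" (0 to 1); they miss things now and then, are a little off and sometimes report something else, mostly with a low value. They report only what shows in the picture. A call takes as long as a camera call.
- spot_in(camera, target): "location" ([column, row] in pixels, amid what is visible of it).
- mark_of(camera, target): "location" ([column, row] in pixels: a listed point, or the origin of a listed thing).
The state is a dict: "time": time; "q": joint angles; "joint_velocities": joint speeds; "joint_torque": joint torques, N m; "position": TCP position; "tool_rot": TCP orientation; "ft_force": force on the tool from outside, world axes, zero at the start; "moment": the same for the moment, N m; "grip_width": finger opening in m.
Only numpy, scipy, OpenCV 4.12 (cv2) and the standard library are available. Lean on these libraries where they do the work, as an engineer would, in place of code of your own. Each camera call takes 0.05 s, during which the arm holds its last target. There are 200 camera calls.

## Working session

There is one attempt and no reset: what is moved stays moved. The work goes in short steps, Python scripts to look and compute and a tool call to move; the robot and the scene stay as the last step left them, time stands still between calls to the robot, and variables do not carry over. Pictures are saved under pics/ and viewed, about 8 in all and at most 12, crops included, and the job is handed in when it is done.

Besides the shell and the picture viewer there is one more tool, called after "Call:" as name(argument=value, ...) on one line, values as JSON. drive_tool: Moves the arm, as the interface text tells. Its arguments: {"type":"object","properties":{"plan":{"type":"array","items":{"type":"array","items":{"type":"number"}}},"newtons":{"type":"number"}},"required":["plan"]}

```bash
mkdir -p pics; cat > h.py <<'E'
from rig import *
import numpy as np, cv2
from scipy.spatial.transform import Rotation as R
def ray(c,p,z):
    k=get_calibration(c); d=np.array(k["rotation"])@[(p[0]-k["cx"])/k["fx"],(p[1]-k["cy"])/k["fy"],1]
    o=np.array(k["origin"]); return o+d*(z-o[2])/d[2]
def proj(c,P):
    k=get_calibration(c); v=np.array(k["rotation"]).T@(np.array(P)-k["origin"])
    return [k["fx"]*v[0]/v[2]+k["cx"],k["fy"]*v[1]/v[2]+k["cy"]]
E
python3 - <<'E'
from h import *
o=get_obs(); print(o["position"],o["tool_rot"],R.from_quat(o["tool_rot"]).as_matrix().round(3))
a=[camera("scene"),camera("top")]
for n,i in zip(("scene","top"),a):
    cv2.imwrite(f"pics/{n}0.png",i)
    k=get_calibration(n);print(n,k["origin"],k["fx"])
Z=dict(lever_pad=.088,lever_hinge=.055,carton=0,mat=0,unit=0,tray=0,rinse_bottle=0,wipes_tub=0,clock=0)
for c in("scene","top"):
  for t,z in Z.items():
    for r in mark_of(c,t)[:2]: print(c,t,round(r["conf"],2),np.round(r["location"]),ray(c,r["location"],z).round(3))
E
```

```text
[ 0.17433589 -0.59942039  0.22155078] [-0.0996166   0.70083287 -0.69926784  0.09967101] [[-0.96  -0.     0.279]
 [-0.279  0.002 -0.96 ]
 [-0.    -1.    -0.002]]
scene [1.31446077 0.22404962 0.89178217] 423.5099435671722
top [ 0.45867227 -0.03281273  1.14163874] 395.5163124647382Traceback (most recent call last):
  File "<stdin>", line 10, in <module>
  File "h.py", line 5, in ray
    k=get_calibration(c); d=np.array(k["rotation"])@[(p[0]-k["cx"])/k["fx"],(p[1]-k["cy"])/k["fy"],1]
                            ~~~~~~~~~~~~~~~~~~~~~~~^~~~~~~~~~~~~~~~~~~~~~~~~~~~~~~~~~~~~~~~~~~~~~~~~~
ValueError: matmul: Input operand 1 has a mismatch in its core dimension 0, with gufunc signature (n?,k),(k,m?)->(n?,m?) (size 3 is different from 4)
```

View pics/top0.png

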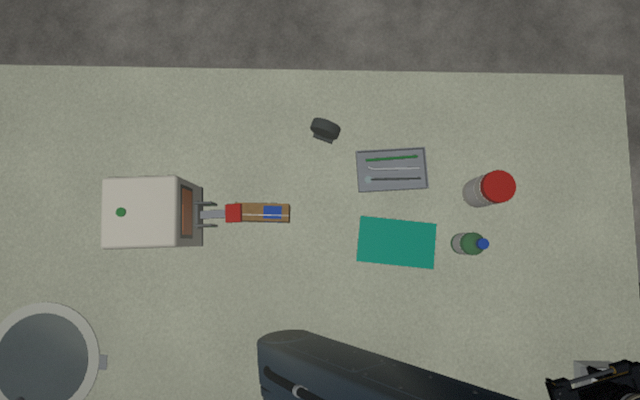

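View pics/scene0.png

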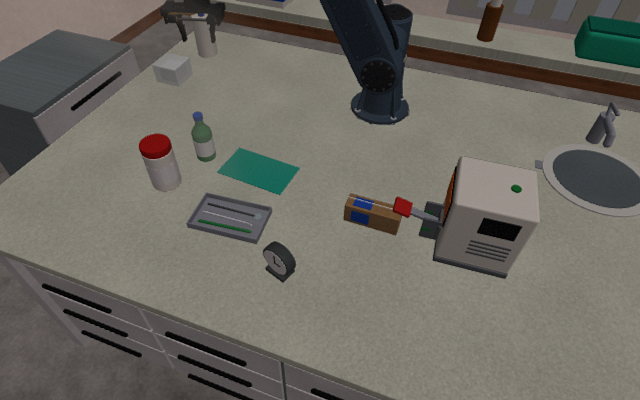

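The top view has the unit at (140,212), its lever and paddle at (233,213) and the carton out to (290,213). The mat is at (397,242), the tray at (391,170), the clock at (325,130), the bottle at (465,243) and the tub at (490,190). The camera rotation is a quaternion, so I'll fix the helper.

```bash
sed -i 's/np.array(k\["rotation"\])/R.from_quat(k["rotation"]).as_matrix()/' h.py
python3 - <<'E'
from h import *
camera("top");camera("scene")
Z=dict(lever_pad=.088,lever_hinge=.055,carton=0,mat=0,unit=0,tray=0,rinse_bottle=0,wipes_tub=0,clock=0)
for c in("scene","top"):
  for t,z in Z.items():
    for r in mark_of(c,t)[:2]: print(c,t,round(r["conf"],2),np.round(r["location"]),ray(c,r["location"],z).round(3))
i=cv2.imread("pics/top0.png")
for p,z in [((358,216),0),((436,223),0),((434,269),0),((357,263),0),((290,204),.062),((289,222),.062)]: print(p,ray("top",p,z).round(3))
cv2.imwrite("pics/top0c.png",cv2.resize(i[150:280,170:320],None,fx=5,fy=4.5,interpolation=3)[:,:])
# mat: colour segmentation
h=cv2.cvtColor(i,cv2.COLOR_BGR2HSV);m=cv2.inRange(h,(75,120,60),(95,255,255))
c=max(cv2.findContours(m,0,1)[0],key=cv2.contourArea);b=cv2.boxPoints(cv2.minAreaRect(c))
print([ray("top",p,0.003).round(3) for p in b])
E
```

```text
scene lever_pad 0.92 [406. 208.] [0.541 0.201 0.088]
scene lever_hinge 0.79 [440. 226.] [0.543 0.296 0.055]
scene carton 0.62 [373. 222.] [0.543 0.124 0.   ]
scene mat 0.66 [256. 172.] [ 0.479 -0.262  0.   ]
scene unit 0.87 [471. 241.] [0.514 0.387 0.   ]
scene unit 0.28 [282. 272.] [ 0.782 -0.045  0.   ]
scene tray 0.61 [231. 218.] [ 0.671 -0.246  0.   ]
scene rinse_bottle 0.86 [207. 158.] [ 0.472 -0.438  0.   ]
scene wipes_tub 0.78 [166. 184.] [ 0.622 -0.489  0.   ]
scene clock 0.91 [281. 271.] [ 0.782 -0.05   0.   ]
top lever_pad 0.6 [230. 211.] [0.538 0.198 0.088]
top lever_hinge 0.65 [198. 217.] [0.522 0.293 0.055]
top carton 0.92 [263. 216.] [0.533 0.122 0.   ]
top mat 0.77 [400. 242.] [ 0.464 -0.272  0.   ]
top unit 0.64 [400. 240.] [ 0.469 -0.273  0.   ]
top wipes_tub 0.7 [476. 194.] [ 0.606 -0.494  0.   ]
top clock 0.68 [326. 133.] [ 0.782 -0.056  0.   ]
(358, 216) [ 0.537 -0.152  0.   ]
(436, 223) [ 0.521 -0.377  0.   ]
(434, 269) [ 0.39  -0.369  0.   ]
(357, 263) [ 0.403 -0.15   0.   ]
(290, 204) [0.562 0.041 0.062]
(289, 222) [0.513 0.042 0.062]
[array([ 0.411, -0.146,  0.003]), array([ 0.538, -0.159,  0.003]), array([ 0.518, -0.379,  0.003]), array([ 0.392, -0.364,  0.003])]
```

View pics/top0c.png

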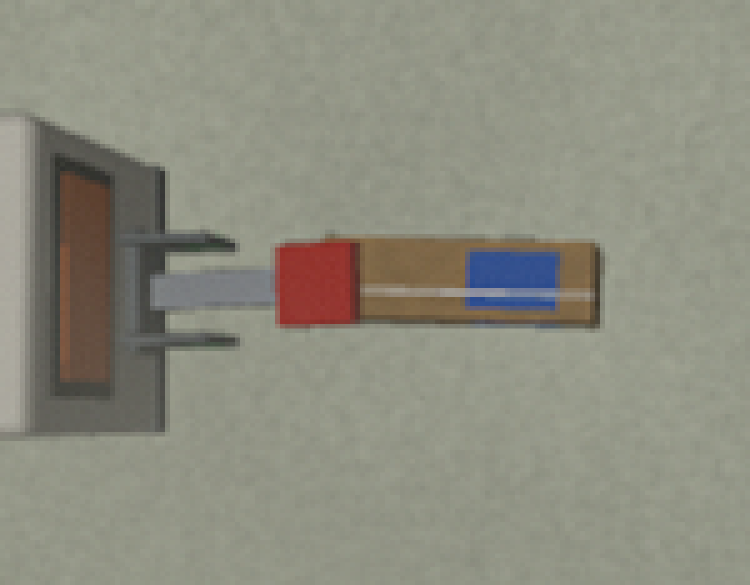

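Call:
drive_tool(plan=[[-546,10,-574,0,-73.8,0,87],[-546,10,-574,0,-73.8,0,87],[-546,10,-574,0,-73.8,0,87],[-546,10,-574,0,-73.8,0,87],[-546,10,-574,0,-73.8,0,87],[-546,10,-574,0,-73.8,0,87],[-546,10,-574,0,-73.8,0,87],[-546,10,-574,0,-73.8,0,87],[-546,10,-574,0,-73.8,0,87],[-546,10,-574,0,-73.8,0,87]])

```text
time: 2.15
position: [0.405, -0.1545, 0.2166]
tool_rot: [-0.5, 0.499, -0.5, 0.5]
ft_force: [0.5, -1.2, 0.1]
grip_width: 0.0874
```

```bash
cat >> h.py <<'E'
def to(P,z=(1,0,0)):
    o=get_obs();M=R.from_quat(o["tool_rot"]).as_matrix()
    z=np.array(z,float);z/=np.linalg.norm(z);y=np.array([0,0,-1.]);T=np.c_[np.cross(y,z),y,z]
    print("t",round(o["time"],2),"pos",o["position"].round(4) if hasattr(o["position"],"round") else o["position"],"F",np.round(o["ft_force"],1),"w",o["grip_width"])
    print("shift",(M.T@(np.array(P)-o["position"])*1000).round(1),"turn",R.from_matrix(M.T@T).as_rotvec(degrees=True).round(2))
E
python3 - <<'E'
from h import *
to((.538,.105,.20))
# carton axis and centre: fit top-face brown/blue edges in the top picture
for p in [(242,202.7),(242,221.8),(290,204),(290,222.2)]: print(ray("top",p,.062).round(4))
for p in [(242.2,203.7),(242.2,222),(225.2,204.2),(225.2,222)]: print("paddle",ray("top",p,.09).round(4))
E
```

```text
t 2.15 pos [ 0.405  -0.1545  0.2166] F [ 0.5 -1.2  0.1] w 0.08737473375750687
shift [-259.4   16.6  133.2] turn [-0.06  0.06  0.04]
[0.5632 0.1728 0.062 ]
[0.5108 0.1707 0.062 ]
[0.562  0.0409 0.062 ]
[0.5121 0.0397 0.062 ]
paddle [0.5578 0.1668 0.09  ]
paddle [0.5089 0.1649 0.09  ]
paddle [0.5556 0.2122 0.09  ]
paddle [0.5081 0.2101 0.09  ]
```

Call:
drive_tool(plan=[[-254,17,132,0,0,0,87],[-254,17,132,0,0,0,87],[-254,17,132,0,0,0,87],[-254,17,132,0,0,0,87],[-254,17,132,0,0,0,87],[-254,17,132,0,0,0,87],[-254,17,132,0,0,0,87],[-254,17,132,0,0,0,87]])

```text
time: 2.95
position: [0.536, 0.0985, 0.199]
tool_rot: [0.501, -0.499, 0.499, -0.5]
ft_force: [-1.2, -0.5, 0.2]
grip_width: 0.087
```

```bash
python3 - <<'E'
from h import *
to((.537,.100,.022))
i=camera("scene");cv2.imwrite("pics/s1.png",cv2.resize(i[100:280,280:520],None,fx=3,fy=3))
E
```

```text
t 2.95 pos [0.536  0.0985 0.199 ] F [-1.2 -0.5  0.2] w 0.08697922555642576
shift [ -1.6 177.    1.1] turn [0.04 0.14 0.03]
```

View pics/s1.png

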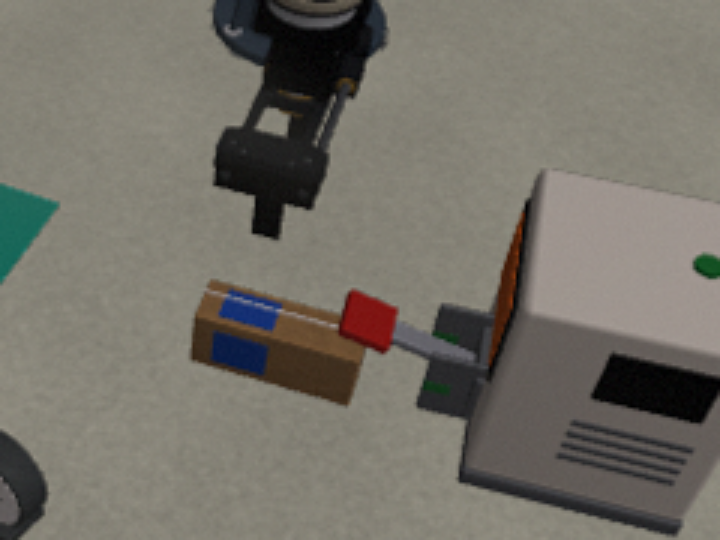

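The gripper, at (265,230) in the crop, hangs above the carton, which spans (195-365, 285-400). The paddle at (367,320) is clear of it. Next I descend and grip.

Call:
drive_tool(plan=[[-1,45,1,0,0,0,87],[-1,90,1,0,0,0,87],[-1,125,1,0,0,0,87],[-1,150,1,0,0,0,87],[-1,165,1,0,0,0,87],[-1,174,1,0,0,0,87],[-1,176,1,0,0,0,87],[-1,176,1,0,0,0,87]], newtons=20)

```text
time: 3.8
position: [0.5375, 0.0982, 0.0237]
tool_rot: [0.5, -0.5, 0.5, -0.5]
ft_force: [0.3, 0.1, 1.2]
grip_width: 0.0872
```

Call:
drive_tool(plan=[[0,0,0,0,0,0,60],[0,0,0,0,0,0,45],[0,0,0,0,0,0,40],[0,0,0,0,0,0,40],[0,0,0,0,0,0,40],[0,0,0,0,0,0,40]], newtons=20)

```text
time: 4.4
position: [0.538, 0.0989, 0.0235]
tool_rot: [-0.5, 0.5, -0.5, 0.5]
ft_force: [1.1, -0.1, 1.4]
grip_width: 0.05
```

Call:
drive_tool(plan=[[10,0,0,0,0,0,40],[25,0,0,0,0,0,40],[45,0,0,0,0,0,40],[65,0,0,0,0,0,40],[80,0,0,0,0,0,40],[90,0,0,0,0,0,40],[95,0,0,0,0,0,40],[95,0,0,0,0,0,40]])

```text
time: 5.2
position: [0.5373, 0.0024, 0.0235]
tool_rot: [0.5, -0.5, 0.5, -0.5]
ft_force: [-1.4, -2.8, 5.0]
grip_width: 0.05
```

```bash
python3 - <<'E'
from h import *
to((.465,-.262-.015,.07))
i=camera("scene");cv2.imwrite("pics/s2.png",cv2.resize(i[100:280,220:460],None,fx=3,fy=3))
camera("top")
for c in("scene","top"):
  for r in mark_of(c,"carton")[:1]: print(c,r["conf"],r["location"],ray(c,r["location"],0).round(3))
E
```

```text
t 5.2 pos [0.5373 0.0024 0.0235] F [-1.4 -2.8  5. ] w 0.049968639547932556
shift [279.5 -46.2 -72.2] turn [-0.01 -0.01  0.07]
scene 0.92 [338.7, 212.2] [0.543 0.025 0.   ]
```

View pics/s2.png

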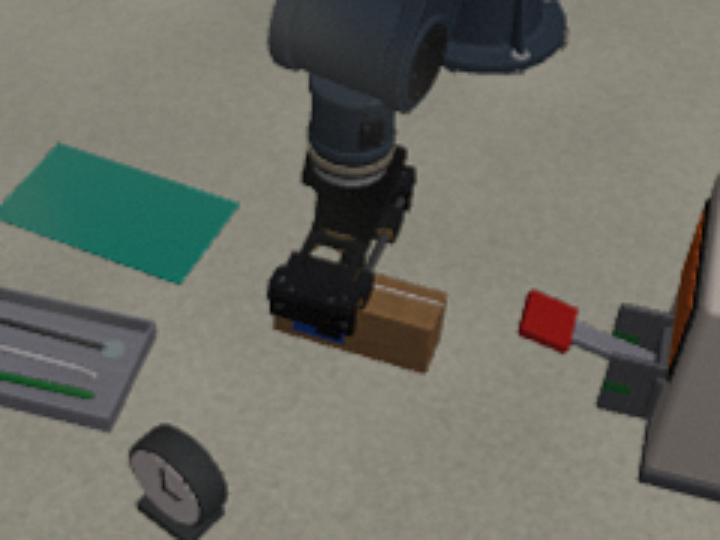

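Call:
drive_tool(plan=[[0,-15,0,0,0,0,40],[0,-32,0,0,0,0,40],[30,-34,-8,0,0,0,40],[70,-34,-18,0,0,0,40],[115,-34,-30,0,0,0,40],[160,-34,-41,0,0,0,40],[205,-34,-53,0,0,0,40],[245,-34,-63,0,0,0,40],[270,-34,-70,0,0,0,40],[280,-34,-72,0,0,0,40]], newtons=30)

```text
time: 6.4
position: [0.4642, -0.2789, 0.0565]
tool_rot: [-0.5, 0.501, -0.501, 0.499]
ft_force: [0.4, 0.7, -2.3]
grip_width: 0.0498
```

```bash
python3 - <<'E'
from h import *
to((.465,-.279,.0265))
i=camera("scene");cv2.imwrite("pics/s3.png",cv2.resize(i[80:260,170:410],None,fx=3,fy=3))
for r in mark_of("scene","carton")[:1]: print(r["conf"],r["location"],ray("scene",r["location"],0.034).round(3))
E
```

```text
t 6.4 pos [ 0.4642 -0.2789  0.0565] F [ 0.4  0.7 -2.3] w 0.04979483583785894
shift [ 0.1 30.   0.8] turn [ 0.04 -0.16  0.02]
0.58 [260.7, 163.9] [ 0.471 -0.248  0.034]
```

View pics/s3.png

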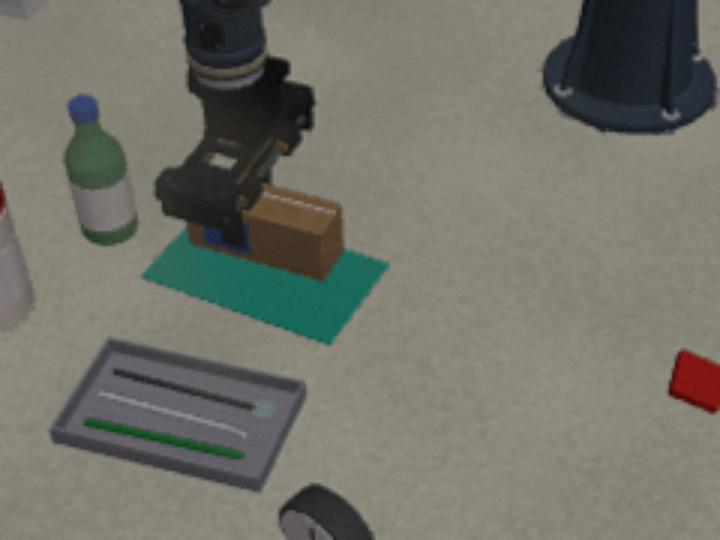

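The carton hangs upright and level over the mat at crop (265,235), clear of the bottle. Now I lower it.

Call:
drive_tool(plan=[[0,10,1,0,0,0,40],[0,18,1,0,0,0,40],[0,24,1,0,0,0,40],[0,27,1,0,0,0,40],[0,29,1,0,0,0,40],[0,30,1,0,0,0,40],[0,30.5,1,0,0,0,40],[0,30.5,1,0,0,0,40]])

```text
time: 7.3
position: [0.4663, -0.2763, 0.0269]
tool_rot: [0.5, -0.5, 0.5, -0.5]
ft_force: [-0.1, 0.3, -2.1]
grip_width: 0.0499
```

Call:
drive_tool(plan=[[0,0.5,0,0,0,0,40],[0,1,0,0,0,0,40],[0,1.5,0,0,0,0,40],[0,1.5,0,0,0,0,40]])

```text
time: 7.7
position: [0.4664, -0.2764, 0.0265]
tool_rot: [0.5, -0.5, 0.5, -0.5]
ft_force: [-2.1, 1.0, 6.3]
grip_width: 0.0499
```

Contact reads 6 N upward, so I release and then rise.

Call:
drive_tool(plan=[[0,0,0,0,0,0,55],[0,0,0,0,0,0,65],[0,0,0,0,0,0,75],[0,0,0,0,0,0,87],[0,0,0,0,0,0,87],[0,0,0,0,0,0,87],[0,0,0,0,0,0,87],[0,0,0,0,0,0,87]])

```text
time: 8.5
position: [0.4662, -0.2761, 0.0252]
tool_rot: [-0.5, 0.5, -0.5, 0.5]
ft_force: [0.5, 0.1, -0.5]
grip_width: 0.0864
```

Call:
drive_tool(plan=[[0,-15,0,0,0,0,87],[0,-40,0,0,0,0,87],[0,-85,0,0,0,0,87],[0,-130,0,0,0,0,87],[0,-150,0,0,0,0,87],[0,-160,0,0,0,0,87]])

```text
time: 9.1
position: [0.4672, -0.2769, 0.1878]
tool_rot: [0.5, -0.498, 0.502, -0.5]
ft_force: [0.9, 0.6, -0.0]
grip_width: 0.0868
```

```bash
python3 - <<'E'
from h import *
to((.537,.13,.16))
camera("top");i=camera("scene");cv2.imwrite("pics/s4.png",cv2.resize(i[80:260,170:410],None,fx=3,fy=3))
for c in("scene","top"):
  for t,z in(("carton",.003),("mat",0),("lever_pad",.088),("lever_hinge",.055)):
    for r in mark_of(c,t)[:1]: print(c,t,r["conf"],ray(c,r["location"],z).round(3))
E
```

```text
t 9.1 pos [ 0.4672 -0.2769  0.1878] F [ 0.9  0.6 -0. ] w 0.086780440816952
shift [-406.9   26.8   69.8] turn [-0.2   0.01  0.18]
scene carton 0.94 [ 0.481 -0.246  0.003]
scene mat 0.93 [ 0.474 -0.269  0.   ]
scene lever_pad 0.59 [0.529 0.197 0.088]
scene lever_hinge 0.85 [0.538 0.297 0.055]
top carton 0.7 [ 0.47  -0.251  0.003]
top mat 0.93 [ 0.467 -0.269  0.   ]
top lever_pad 0.78 [0.526 0.197 0.088]
top lever_hinge 0.93 [0.523 0.295 0.055]
```

View pics/s4.png

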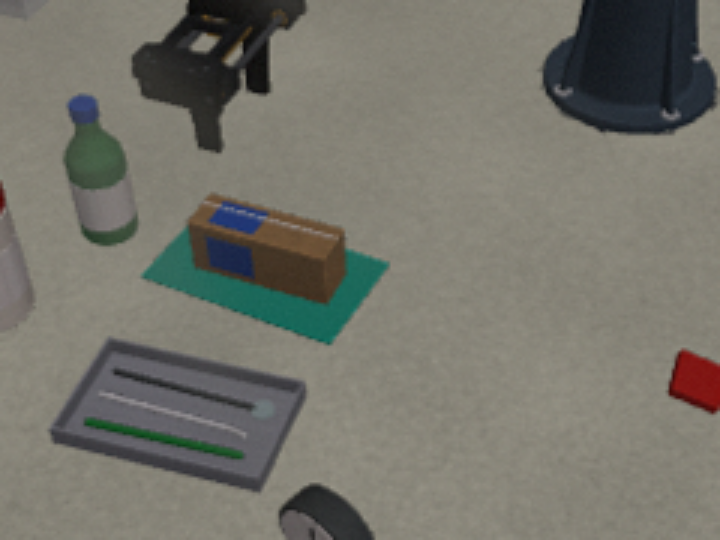

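The carton stands upright on the mat, about 15 mm from its centre, which is inside the tolerance. Now over to the lever with the fingers shut.

Call:
drive_tool(plan=[[-464,28,65,0,0,0,0],[-464,28,65,0,0,0,0],[-464,28,65,0,0,0,0],[-464,28,65,0,0,0,0],[-464,28,65,0,0,0,0],[-464,28,65,0,0,0,0],[-464,28,65,0,0,0,0],[-464,28,65,0,0,0,0],[-464,28,65,0,0,0,0],[-464,28,65,0,0,0,0]])

```text
time: 10.6
position: [0.5312, 0.1921, 0.1566]
tool_rot: [-0.501, 0.499, -0.499, 0.501]
ft_force: [-0.3, -0.3, 0.1]
grip_width: 0.0148
```

Call:
drive_tool(plan=[[0,0,0,0,0,0,0],[0,0,0,0,0,0,0],[0,0,0,0,0,0,0],[0,0,0,0,0,0,0]])

```text
time: 11.0
position: [0.5312, 0.1864, 0.1572]
tool_rot: [-0.5, 0.501, -0.5, 0.499]
ft_force: [0.2, -0.9, 0.3]
grip_width: 0.0006
```

```bash
python3 - <<'E'
from h import *
to((.532,.187,.095))
i=camera("scene");j=camera("top")
a=cv2.resize(i[130:270,350:490],None,fx=3,fy=3);b=cv2.resize(j[140:280,160:300],None,fx=2.6,fy=3)
cv2.imwrite("pics/s5.png",np.hstack([a,b]))
E
```

```text
t 11.0 pos [0.5312 0.1864 0.1572] F [ 0.2 -0.9  0.3] w 0.0005568529021113415
shift [-0.6 62.2  0.8] turn [ 0.02 -0.11  0.02]
```

View pics/s5.png

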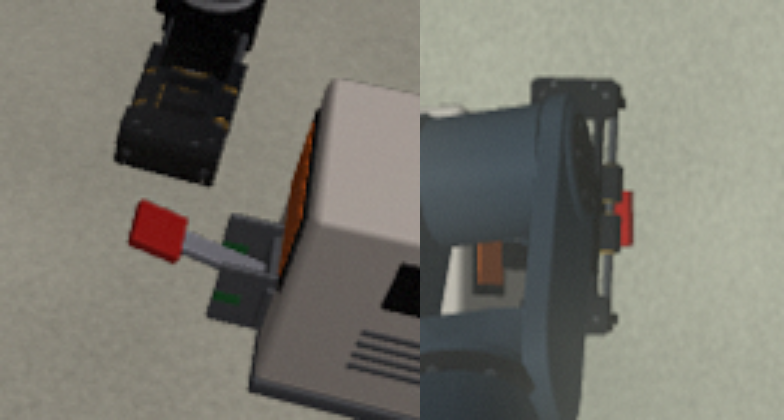

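The shut gripper is over the paddle (crop (160,230) left, (620,215) right), and the lever is released. I'll descend to just above contact and check that the wrist clears the unit.

Call:
drive_tool(plan=[[0,20,1,0,0,0,0],[0,35,1,0,0,0,0],[0,47,1,0,0,0,0],[0,54,1,0,0,0,0],[0,58,1,0,0,0,0],[0,58,1,0,0,0,0]])

```text
time: 11.7
position: [0.5321, 0.1877, 0.0989]
tool_rot: [-0.5, 0.5, -0.5, 0.5]
ft_force: [-0.5, 0.2, -0.9]
grip_width: 0.0004
```

```bash
python3 - <<'E'
from h import *
to((.532,.187,.061))
i=camera("scene")
cv2.imwrite("pics/s6.png",cv2.resize(i[20:280,300:560],None,fx=2.2,fy=2.2))
E
```

```text
t 11.7 pos [0.5321 0.1877 0.0989] F [-0.5  0.2 -0.9] w 0.00036757727581503553
shift [ 0.7 37.9 -0.1] turn [ 0.03 -0.01  0.01]
```

View pics/s6.png

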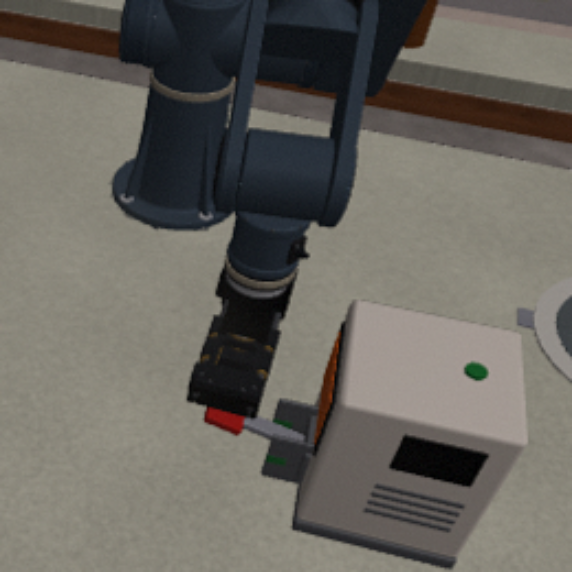

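The wrist is in front of the unit and clears it; the paddle at (225,418) is just below the gripper. Pressing in steps.

Call:
drive_tool(plan=[[0,4,0,0,0,0,0],[0,8,0,0,0,0,0],[0,12,0,0,0,0,0],[0,16,0,0,0,0,0],[0,18,0,0,0,0,0],[0,18,0,0,0,0,0]])

```text
time: 12.35
position: [0.5328, 0.1874, 0.0815]
tool_rot: [0.5, -0.499, 0.5, -0.5]
ft_force: [0.6, -2.4, 5.0]
grip_width: 0.0003
```

Call:
drive_tool(plan=[[0,4,0,0,0,0,0],[0,8,0,0,0,0,0],[0,12,0,0,0,0,0],[0,15,0,0,0,0,0],[0,18,0,0,0,0,0],[0,20,0,0,0,0,0],[0,20,0,0,0,0,0],[0,20,0,0,0,0,0]])

```text
time: 13.15
position: [0.5331, 0.1864, 0.0621]
tool_rot: [0.5, -0.499, 0.501, -0.5]
ft_force: [0.0, -6.5, 8.7]
grip_width: 0.0004
```

```bash
python3 - <<'E'
from h import *
to((.532,.187,.061))
i=camera("scene");camera("top")
cv2.imwrite("pics/s7.png",np.hstack([cv2.resize(i[180:260,370:470],None,fx=5,fy=5),cv2.resize(i[130:210,220:270],None,fx=5,fy=5)]))
for t,z in(("lever_pad",.061),("carton",.003),("clock",0),("rinse_bottle",0),("wipes_tub",0)):
    for r in mark_of("scene",t)[:1]: print(t,r["conf"],ray("scene",r["location"],z).round(3))
E
```

```text
t 13.15 pos [0.5331 0.1864 0.0621] F [ 0.  -6.5  8.7] w 0.00043253231622128756
shift [-0.6  1.1 -1.1] turn [-0.09  0.07  0.13]
lever_pad 0.48 [0.534 0.195 0.061]
carton 0.58 [ 0.467 -0.249  0.003]
clock 0.74 [ 0.778 -0.048  0.   ]
wipes_tub 0.45 [ 0.471 -0.265  0.   ]
```

View pics/s7.png

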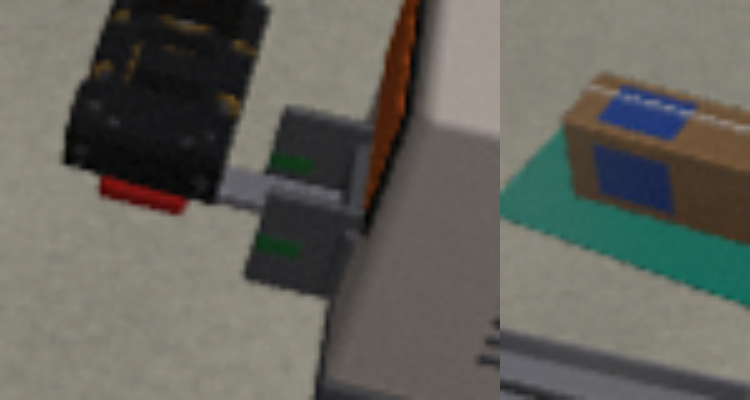

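The lever is parallel to the green marks and the carton is upright on the mat. I'll lower 1 mm, hold, and check that it's steady.

Call:
drive_tool(plan=[[0,1,0,0,0,0,0],[0,1,0,0,0,0,0],[0,1,0,0,0,0,0],[0,1,0,0,0,0,0],[0,1,0,0,0,0,0],[0,1,0,0,0,0,0],[0,1,0,0,0,0,0],[0,1,0,0,0,0,0],[0,1,0,0,0,0,0],[0,1,0,0,0,0,0]])

```text
time: 14.5
position: [0.5332, 0.1864, 0.0612]
tool_rot: [0.5, -0.499, 0.501, -0.5]
ft_force: [-0.1, -7.7, 8.8]
grip_width: 0.0005
```

```bash
python3 - <<'E'
from h import *
to((.532,.187,.061))
hand_in()
E
```

```text
t 14.5 pos [0.5332 0.1864 0.0612] F [-0.1 -7.7  8.8] w 0.0005255537354454656
shift [-0.6  0.2 -1.2] turn [-0.1   0.06  0.13]
the job is handed in; nothing more can be done
```

I slid the carton out from under the lever and set it down upright on the mat. Then I pressed the lever level with the shut fingers and handed the job in at 14.5 s while still holding it.

- **Lever:** the tool tip was 61 mm above the counter, which is the level height, and the lever pushed back with 8.8 N, close to the 9 N expected at level. It stayed steady for 1 s, and the picture showed the bar in line with the green marks. There was also about 8 N of sideways drag on the fingers, which did not move them.
- **Carton:** it stood about 5–25 mm from the mat's centre, depending on the reading, which is inside the limits. The picture showed it upright and clear of the fingers.
- **Bottle, tub and clock:** the clock's position was unchanged to within 5 mm. In the last check the bottle was not detected, and the tub came back with a low-confidence false hit at the mat. I did not check either again, though the arm's path never came near them.

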